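# Couple up the bulk tank and clear the fittings

## Robot

A 6-joint arm with a two-finger parallel gripper is mounted at the origin on the work surface. World frame = base frame: x ahead of the robot, y to its left, z up, the work surface at z = 0. Lengths are in m, angles in rad, forces in N, time in s.
With the tool pointing down it reaches from about 0.25 to 0.725 m from the base axis. Payload 4 kg.
Tool frame: the origin (TCP) lies midway between the tips of the shut fingers; the grasp point (between the pads) lies bot.tcp_to_grasp behind it (bot.tcp_to_grasp is the distance from the TCP to the grasp point, in m); z points along the fingers, y is the line along which they close (so a half turn about z gives the same grasp; the last joint's range is limited). The gripper opens to 85 mm and grips with 20 to 120 N. Pads are 22 mm wide; open, the fingers measure 114 mm over their backs; the gripper's body (76 mm by 85 mm) begins 54 mm behind the grasp point. The pads swing forward as they close: fully open they stand 13 mm farther back than shut.
Start: joints at [-1.107, 0.241, 0.005, 1.335, 0, 1.571], TCP at [0.224, -0.447, 0.231] pointing down, gripper open.
Joint ranges: [-2.72, 2.72], [-1.05, 1.87], [-1.09, 1.28], [-1.99, 2.15], [-1.42, 1.44], [-3.14, 3.14]. Speed limits (rad/s): [2.79, 2.79, 3.14, 3.14, 3.14, 3.14].

## Interface

Orientations are given as a unit quaternion [x, y, z, w].
In Python, from workcell import readout, camera, bot gives the robot as it stands. The module is installed in compiled form; this text tells all that it offers.
- The arm moves only by the tool jog_arm, never from a script. Its argument "motion" is a list of rows, each an object of numbers: "x", "y", "z": the shift along the tool's x, y, z in mm; "spin": the turn about the tool's z in degrees; "fingers": the closure, from -1 (fully open) to 1 (shut). A call has 1 to 8 rows; each row is the pose to reach, as a shift and turn from the pose commanded when the call began, along the tool's axes at that moment; what a row does not reach only later rows make up. A row lasts 1/8 s, in which the tool goes at most 62.5 mm and 10.7 degrees, less where a joint would pass 70% of its speed; a pose out of reach is approached as far as the arm can. A call with a gripper value outside its range is refused whole. The fingers move at their own pace and stop on an object; the grip force is fixed at half the most. Time passes only in rows, so rows that repeat a pose let the fingers close. It gives the time, the measured TCP pose, the force, the opening and the grip force at its end, in the units of the state.
- readout.get_obs(): the state, without advancing time (a new reading comes with each control period).
- camera(name): name is "scene" or "top"; returns a dict with "pixels" (420x560x3 uint8, red, green, blue), "K" (3x3 intrinsics, pixels), "rvec" (rotation vector, rad) and "tvec" (3), from world to camera coordinates, as OpenCV has them. Camera axes: x right, y down, z forward; pixel columns grow to the right and rows downward; lengths in m; the calibration is good to about 2 mm. A picture is of the moment at which its call begins. There is no depth.
- bot.job_done(): hands the job in; it is judged then, once.
The state is a dict: "clock": time; "joint_pos": joint angles; "joint_vel": joint speeds; "tau": joint torques, N m; "eef_pos": TCP position; "tool_rot": TCP orientation; "ft_force": force on the tool from outside, world axes, zero at the start; "ft_torque": the same for the moment, N m; "grip_width": finger opening in m; "grasp_force": force on a finger pad.
Only numpy, scipy, OpenCV 4.12 (cv2) and the standard library are available. Lean on these libraries where they do the work, as an engineer would, in place of code of your own. Each camera call takes 0.05 s, during which the arm holds its last target. There are 200 camera calls.

## Task

Get the shop's refill tank ready: with its red cam arms still raised, push the coupling fully home on the brass adaptor of the standpipe, then swing its two cam arms down to their stops, one after the other. Clear every loose fitting off the counter into the blue bin (in any order, before or after), so that they lie inside it below the rim, and leave the bottle, cup and can where they stand.

Things in the scene. Friction and masses are not known exactly. Their poses are not given: they have to be found in the camera images.
- standpipe: fixed steel standpipe on a 110 x 110 x 10 mm dark flange with a brass grooved male adaptor at its top; origin at the centre of the underside of the flange, z up. Adaptor 50 mm diameter with a tapered nose (36 mm across at the very top), top 150 mm above the counter. Pipe below it 44 mm diameter; a fixed collar 66 mm across at 80 to 84 mm height
- adaptor_top (a point): centre of the flat top of the adaptor, 150 mm above the counter
- seal (a joint): black rubber seal ring (64 mm across, 10 mm thick) around the adaptor, m: 0 = raised, its top 120 mm above the counter; grows as it is pushed down; about 0.012 when the coupling is fully home. Needs about 9 N to slide, does not spring back; the coupling's own weight is too little, so the coupling stops 12 mm short until it is pushed down
- coupling: loose female camlock coupling, 0.5 to 0.7 kg, standing mouth down; origin at the centre of its mouth, z up. Aluminium body 68 mm diameter, 52 mm tall, bore 56 mm; on top a coaxial steel hose tail to hold it by, 34 mm diameter, 62 to 118 mm above the mouth (48 mm shoulder at 52 to 60 mm). Red cam arms on its +y and -y sides. Any yaw will do; fully home, its mouth is 108 mm above the counter
- coupling_seat (a point): centre of the inner end face of the coupling's bore, 42 mm above its mouth; lies on adaptor_top when fully home
- cam_a (a joint): hinge of the cam arm on the coupling's +y side, rad: 0 = raised to 35 degrees above level (pointing outwards), grows as the arm swings down, 0.61 = level, 1.745 = at its stop, hanging 65 degrees below level. Stiff: it stays where it is left, and takes about 1.5 N at its end to move. Starts between 0 and 0.35.
- cam_b (a joint): hinge of the cam arm on the coupling's -y side, rad: 0 = raised to 35 degrees above level (pointing outwards), grows as the arm swings down, 0.61 = level, 1.745 = at its stop, hanging 65 degrees below level. Stiff: it stays where it is left, and takes about 1.5 N at its end to move. Starts between 0 and 0.35.
- cam_a_pivot (a point): hinge axis of the +y cam arm: 42 mm from the coupling's axis, 22 mm above its mouth. Its y points along the arm to its free end, its z is the arm's upper (when hanging: outer) face normal. Red bar 16 mm wide, 7 mm thick, from 2 to 82 mm along y (then a small ring to 104 mm, look only)
- cam_a_tip (a point): end of the red bar of the +y cam arm, 82 mm from its hinge; same axes
- cam_b_pivot (a point): hinge axis of the -y cam arm: 42 mm from the coupling's axis, 22 mm above its mouth. Its y points along the arm to its free end, its z is the arm's upper (when hanging: outer) face normal. Red bar 16 mm wide, 7 mm thick, from 2 to 82 mm along y (then a small ring to 104 mm, look only)
- cam_b_tip (a point): end of the red bar of the -y cam arm, 82 mm from its hinge; same axes
- bin: fixed open blue plastic bin, outside 220 (x) x 260 (y) x 70 mm high, walls and floor 5 mm; origin at the centre of its underside
- valve: brass ball valve, 80 mm long, block 40 x 32 x 32 mm at its middle (grip across y), 28 mm round ends; yellow lever 55 x 12 x 5 mm on top, from x -10 to +46 mm, top at 45 mm. Lies on the counter, long axis along its x, origin at the centre of its underside. May be absent
- hosetail: copper-coloured hose connector, 84 mm long, square nut 24 x 34 x 34 mm at its middle (grip across y), 33 mm round end to -x, barbed end to +x. Lies on the counter, long axis along its x, origin at the centre of its underside. May be absent
- plug: orange dust plug, disc 60 mm diameter and 22 mm high, with a grip bar on top 52 (x) x 16 (y) mm, from 22 to 58 mm height (grip across y). Lies on the counter, long axis along its x, origin at the centre of its underside. May be absent
- tap: black tap, 82 mm long: body 60 x 28 x 30 mm centred at x = -10 mm (grip across y), 24 mm round spout to +x; green cross handle above it at x = -12 mm, 12 x 26 x 10 mm, top at 50 mm. Lies on the counter, long axis along its x, origin at the centre of its underside. May be absent
- gauge: pressure gauge lying on its back, white face up: dial 48 mm diameter, 28 mm high, centred at x = -15 mm (grip it across y); brass stem 18 x 18 mm to x = +39 mm. Lies on the counter, long axis along its x, origin at the centre of its underside. May be absent
- bottle_amber: bystander: full amber bottle, 72 mm diameter, 240 mm tall, standing; origin at its foot
- tasting_cup: bystander: white cup, 56 mm diameter, 60 mm tall; origin at its foot
- can: bystander: can, 66 mm diameter, 115 mm tall; origin at its foot
Mind the look-alikes: they are no part of the job. What is shaped like the hosetail but pink or turquoise is not meant.

How it is judged:
On the way, in this order (a step that is already met when the one before it is completed fails the run):
1. the coupling is fully home on the adaptor, both cam arms still raised (distance between coupling_seat and adaptor_top below 0.007 m and angle between coupling's own z axis and vertical below 0.08 rad and value of joint each of cam_a, cam_b below 0.7 rad), for 0.2 s.
2. one cam arm is down while the other is not, coupling home (distance between coupling_seat and adaptor_top below 0.007 m and angle between coupling's own z axis and vertical below 0.08 rad and ((value of joint cam_a above 1.5 rad and value of joint cam_b below 1.2 rad) or (value of joint cam_b above 1.5 rad and value of joint cam_a below 1.2 rad))), for 0.2 s.
3. both cam arms are down, coupling home (distance between coupling_seat and adaptor_top below 0.007 m and angle between coupling's own z axis and vertical below 0.08 rad and value of joint each of cam_a, cam_b above 1.5 rad), for 0.2 s.
At the end, for the whole second after the job is handed in: The coupling is home (inner end face within 7 mm of the adaptor's top, tilted under 0.08 rad), both cam arms are past 1.5 rad, and every fitting present lies at rest in the bin (its origin within the bin's 220 x 260 mm outline and less than 65 mm above its underside) (all of step 3 and linear speed of each of coupling, valve, hosetail, plug, tap, gauge below 0.05 m/s and x of valve in the frame of bin between -0.11 and 0.11 m and y of valve in the frame of bin between -0.13 and 0.13 m and z of each of valve, hosetail, plug, tap, gauge in the frame of bin below 0.065 m and x of hosetail in the frame of bin between -0.11 and 0.11 m and y of hosetail in the frame of bin between -0.13 and 0.13 m and x of plug in the frame of bin between -0.11 and 0.11 m and y of plug in the frame of bin between -0.13 and 0.13 m and x of tap in the frame of bin between -0.11 and 0.11 m and y of tap in the frame of bin between -0.13 and 0.13 m and x of gauge in the frame of bin between -0.11 and 0.11 m and y of gauge in the frame of bin between -0.13 and 0.13 m); the robot touches nothing.
It fails at once if bottle_amber is knocked over or shoved more than 40 mm (angle between bottle_amber's own z axis and vertical above 0.4 rad or distance of bottle_amber from where it was at the start of the episode above 0.04 m).
It fails at once if tasting_cup is knocked over or shoved more than 40 mm (angle between tasting_cup's own z axis and vertical above 0.4 rad or distance of tasting_cup from where it was at the start of the episode above 0.04 m).
It fails at once if can is knocked over or shoved more than 40 mm (angle between can's own z axis and vertical above 0.4 rad or distance of can from where it was at the start of the episode above 0.04 m).
Of valve, hosetail, plug, tap, gauge only 3 to 5 are there at a start; the rules pass over those that are not, and their reading is None.
At some moment in a run one of valve, hosetail, plug, tap, gauge may be knocked a few centimetres aside while the robot is not near it.
It also fails if it takes over 210 s, if anything falls off the work surface, if the arm or the gripper's body presses on something with over 40 N, if the wrist force passes 120 N, or if a joint passes its speed limit or range.

## Working session

There is one attempt and no reset: what is moved stays moved. The work goes in short steps, Python scripts to look and compute and a tool call to move; the robot and the scene stay as the last step left them, time stands still between calls to the robot, and variables do not carry over. Pictures are saved under pics/ and viewed, at most 14 in all, crops included, and the job is handed in when it is done.

Besides the shell and the picture viewer there is one more tool, called after "Call:" as a command line: name --argument value ..., lists and objects as JSON in quotes. jog_arm: Moves the arm, as the interface text tells. Its arguments: {"type":"object","properties":{"motion":{"type":"array"}},"required":["motion"]}

```bash
mkdir -p pics
cat > h.py <<'E'
import numpy as np, cv2
from workcell import readout, camera, bot
def shot(n, f=None):
    c=camera(n)
    if f: cv2.imwrite('pics/'+f, cv2.cvtColor(c['pixels'],cv2.COLOR_RGB2BGR))
    return c
def ray(c,u,v):
    R=cv2.Rodrigues(np.array(c['rvec'],float))[0]; t=np.array(c['tvec'],float).ravel()
    return -R.T@t, R.T@np.linalg.inv(c['K'])@np.array([u,v,1.])
def onz(c,u,v,z):
    o,d=ray(c,u,v); return o+d*(z-o[2])/d[2]
def proj(c,p):
    return cv2.projectPoints(np.array(p,float).reshape(-1,3),np.array(c['rvec'],float),np.array(c['tvec'],float),np.array(c['K'],float),None)[0].reshape(-1,2)
E
python3 - <<'E'
from h import *
for n in('top','scene'):
    c=shot(n,n+'0.png'); print(n,ray(c,280,210),c['K'][0])
print(readout.get_obs(),bot.tcp_to_grasp)
E
```

```text
top (array([0.5148779 , 0.0144091 , 1.06156041]), array([ 0.07249536, -0.00276907, -0.99743682])) [453.58579861   0.         281.81396744]
scene (array([1.32599824, 0.07692186, 0.59678205]), array([-0.8446985 , -0.06181928, -0.5322274 ])) [383.68359808   0.         273.06162892]
{'clock': 0.1, 'joint_pos': array([-1.10701044e+00,  2.41334450e-01,  3.82372920e-03,  1.33521035e+00,
       -1.52171558e-05,  1.57079175e+00]), 'joint_vel': array([ 0.00176873, -0.00162803,  0.00360909, -0.00041597,  0.00066448,
       -0.00042229]), 'tau': array([ 1.40860270e-04, -3.73138618e+01,  2.53009611e+01,  1.08612273e-02,
        4.97068686e-05, -5.98089599e-06]), 'eef_pos': array([ 0.22340186, -0.44665963,  0.23049014]), 'tool_rot': array([ 9.73232124e-01,  2.29822337e-01, -2.28575347e-04, -9.34864373e-04]), 'ft_force': array([ 0.70292962, -0.37151857, -0.93395524]), 'ft_torque': array([-0.01458361, -0.02458933,  0.02205305]), 'grasp_force': 0.0, 'grip_width': 0.08565638478771319} 0.0187
```

View pics/top0.png

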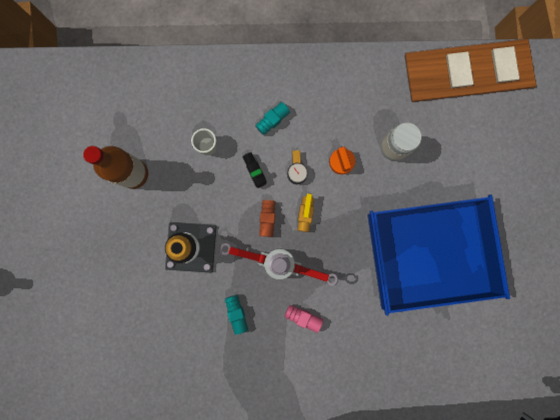

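View pics/scene0.png

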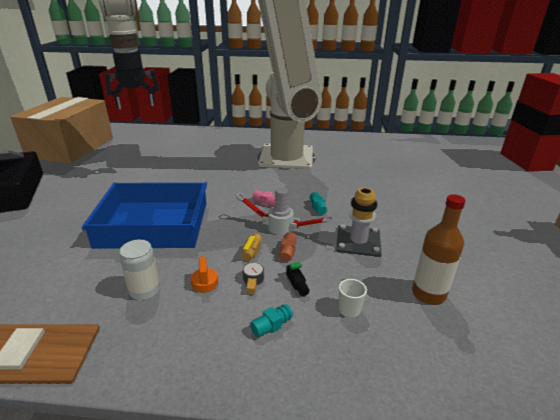

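```bash
cat > m.py <<'E'
from h import *
c=shot('top'); im=c['pixels']; hsv=cv2.cvtColor(im,cv2.COLOR_RGB2HSV)
H,S,V=[hsv[...,i].astype(int) for i in range(3)]
def rep(name,m,z,box):
    M=np.zeros(m.shape,np.uint8); x0,y0,x1,y1=box; M[y0:y1,x0:x1]=m[y0:y1,x0:x1]
    M=cv2.morphologyEx(M,cv2.MORPH_OPEN,np.ones((2,2)))
    n,l,s,ce=cv2.connectedComponentsWithStats(M)
    for i in range(1,n):
        if s[i,4]<12: continue
        v,u=np.where(l==i); P=np.array([onz(c,a,b,z)[:2]*1000 for a,b in zip(u,v)]).astype(np.float32)
        r=cv2.minAreaRect(P); 
        w=np.linalg.svd(P-P.mean(0),full_matrices=False)[2][0]
        print(name,'px',ce[i].round(),'area',s[i,4],'rect c',np.round(r[0]),'size',np.round(r[1]),'mean',P.mean(0).round(),'axis',round(np.degrees(np.arctan2(w[1],w[0]))%180))
A=(200,90,380,340)
rep('copper',(H<12)&(S>100)&(V<200)&(V>70),.02,(250,190,285,242))
rep('valveY',(H>20)&(H<32)&(S>140),.02,(285,185,330,240))
rep('valvelever',(H>22)&(H<32)&(S>190)&(V>190),.045,(285,185,330,240))
rep('orange',(H<16)&(S>160)&(V>130),.03,(320,140,365,185))
rep('tap',(V<55),.02,(235,145,275,195))
rep('taphandle',(H>45)&(H<80)&(S>100),.05,(235,145,275,195))
rep('gaugeface',(S<60)&(V>150),.028,(280,155,315,190))
rep('gaugestem',(H>10)&(H<25)&(S>100),.012,(280,140,315,190))
rep('red',((H<6)|(H>174))&(S>170)&(V>90),.05,(215,240,360,290))
rep('tail',(S<30)&(V>115),.118,(262,240,298,285))
rep('adapt',(H>10)&(H<28)&(S>110),.15,(160,225,205,270))
rep('bin',(H>100)&(H<125)&(S>150),.07,(360,190,520,320))
rep('flange',(V<60),.01,(160,215,220,275))
rep('cup',(S<40)&(V>150),.06,(185,125,220,158))
rep('can',(S<40)&(V>130),.115,(380,115,425,165))
E
python3 m.py
python3 - <<'E'
import cv2
a=cv2.imread('pics/top0.png')[95:345,150:370]
b=cv2.imread('pics/scene0.png')[170:350,180:420]
cv2.imwrite('pics/crop0.png',cv2.resize(a,None,fx=2.4,fy=2.4,interpolation=2))
E
```

```text
copper px [268. 219.] area 486 rect c [571.  40.] size [33. 83.] mean [570.  40.] axis 175
valveY px [308. 207.] area 146 rect c [597. -54.] size [14. 55.] mean [597. -54.] axis 169
valvelever px [308. 206.] area 102 rect c [596. -51.] size [10. 51.] mean [597. -51.] axis 170
orange px [343. 161.] area 463 rect c [ 699. -135.] size [55. 56.] mean [ 700. -135.] axis 133
tap px [252. 163.] area 194 rect c [702.  74.] size [43. 27.] mean [701.  75.] axis 28
tap px [261. 181.] area 136 rect c [658.  55.] size [27. 27.] mean [659.  55.] axis 152
taphandle px [257. 174.] area 65 rect c [671.  62.] size [13. 25.] mean [671.  62.] axis 116
gaugeface px [298. 173.] area 228 rect c [675. -32.] size [37. 37.] mean [674. -32.] axis 141
gaugestem px [297. 157.] area 103 rect c [714. -31.] size [30. 19.] mean [714. -31.] axis 4
red px [248. 255.] area 237 rect c [489.  85.] size [79. 16.] mean [489.  85.] axis 74
red px [317. 276.] area 157 rect c [443. -64.] size [59. 15.] mean [442. -68.] axis 75
tail px [277. 265.] area 585 rect c [470.  19.] size [60. 61.] mean [470.  20.] axis 4
adapt px [179. 249.] area 447 rect c [508. 214.] size [50. 50.] mean [508. 214.] axis 5
bin px [439. 256.] area 12885 rect c [ 481. -332.] size [226. 278.] mean [ 480. -332.] axis 96
flange px [198. 244.] area 971 rect c [508. 215.] size [107. 105.] mean [515. 203.] axis 44
flange px [177. 249.] area 89 rect c [507. 249.] size [21. 21.] mean [507. 250.] axis 104
cup px [209. 142.] area 89 rect c [743. 170.] size [37. 55.] mean [743. 167.] axis 165
cup px [193. 144.] area 20 rect c [741. 203.] size [22.  5.] mean [741. 203.] axis 14
can px [407. 137.] area 677 rect c [ 732. -260.] size [58. 65.] mean [ 733. -261.] axis 122
```

View pics/crop0.png

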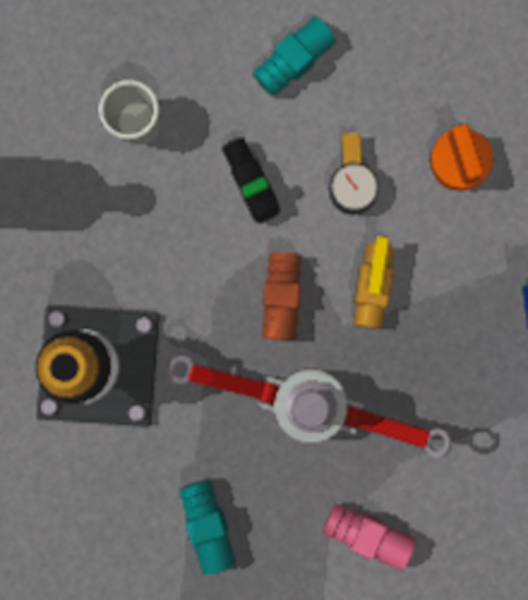

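```bash
cat >> h.py <<'E'
def rel(x,y,yaw=None):
    """print tool-frame shift mm / spin deg to reach world x,y (mm); yaw = direction of tool y (mod 180)"""
    o=readout.get_obs(); p=o['eef_pos']*1000
    from scipy.spatial.transform import Rotation as R
    r=R.from_quat(o['tool_rot']).as_matrix()
    d=r.T@np.array([x-p[0],y-p[1],0]); a=np.degrees(np.arctan2(r[1,1],r[0,1]))
    s=None if yaw is None else -((yaw-a+90)%180-90)
    print('tcp',p.round(1),'tool y at',a.round(1),'shift',d.round(1),'spin',s,'j6',o['joint_pos'][5].round(2),'F',o['ft_force'].round(1),'w',round(o['grip_width'],4),'gf',round(o['grasp_force'],1))
E
python3 - <<'E'
from h import *
c=shot('top')
for n,u,v,z in [('tail',279.2,264.6,.118),('body',279.6,264.2,.052),('nose',177.9,247.9,.15),('bottlecap',94,155,.24),('bottlemid',120,168,.12),('ringL',225,249,.07),('ringR',333,278,.07)]: print(n,(onz(c,u,v,z)*1000).round())
s=shot('scene'); im=s['pixels']
hsv=cv2.cvtColor(im,cv2.COLOR_RGB2HSV)
print('pred',proj(s,[[.471,.018,.118],[.508,.214,.15],[.508,.214,.12]]))
cv2.imwrite('pics/sc.png',cv2.resize(cv2.cvtColor(im[170:270,220:400],cv2.COLOR_RGB2BGR),None,fx=4,fy=4,interpolation=2))
rel(471,18,-16)
E
```

```text
tail [470.  16. 118.]
body [468.  15.  52.]
nose [509. 217. 150.]
bottlecap [682. 351. 240.]
bottlemid [678. 345. 120.]
ringL [504. 133.  70.]
ringR [ 437. -100.   70.]
pred [[281.73753106 190.22722089]
 [362.5256675  190.21224781]
 [360.98486888 200.99375363]]
tcp [ 223.5 -446.9  230.9] tool y at -63.4 shift [ 4.293e+02 -3.051e+02  3.000e-01] spin -47.427253562976944 j6 1.57 F [-0.1 -0.  -0.6] w 0.0854 gf 0.0
```

View pics/sc.png

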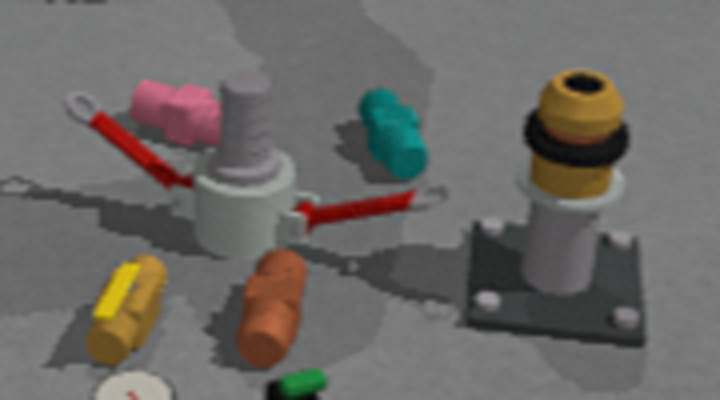

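Call:
jog_arm --motion '[{"x": 429,"y": -304,"spin": -47,"fingers": -1},{"x": 429,"y": -304,"spin": -47,"fingers": -1},{"x": 429,"y": -304,"spin": -47,"fingers": -1},{"x": 429,"y": -304,"spin": -47,"fingers": -1},{"x": 429,"y": -304,"spin": -47,"fingers": -1},{"x": 429,"y": -304,"spin": -47,"fingers": -1},{"x": 429,"y": -304,"spin": -47,"fingers": -1},{"x": 429,"y": -304,"spin": -47,"fingers": -1}]'

```text
validation failed for argument at $.mo...
```

Call:
jog_arm --motion '[{"x": 0,"fingers": -1},{"x": 0,"fingers": -1}]'

```text
validation failed for argument at $.mo...
```

```bash
python3 -c "
from h import *
rel(470,16,-16)"
```

```text
tcp [ 223.5 -446.9  230.9] tool y at -63.4 shift [ 4.275e+02 -3.038e+02  3.000e-01] spin -47.427253562976944 j6 1.57 F [-0.1 -0.  -0.6] w 0.0854 gf 0.0
```

Call:
jog_arm --motion '[{"x": 60,"y": -43,"z": 0,"spin": -10,"fingers": -1}]'

```text
clock: 0.38
eef_pos: [0.2524, -0.3938, 0.2307]
tool_rot: [0.95, 0.313, -0.0, 0.0]
ft_force: [0.7, 1.0, 0.1]
grip_width: 0.0853
grasp_force: 0.0
```

```bash
python3 -c "
from h import *
rel(470,16,-16)"
```

```text
tcp [ 252.4 -393.8  230.7] tool y at -53.5 shift [ 4.188e+02 -1.999e+02 -3.000e-01] spin -37.48859100307651 j6 1.5 F [0.7 1.  0.1] w 0.0853 gf 0.0
```

Call:
jog_arm --motion '[{"x": 418,"y": -200,"z": 0,"spin": -37,"fingers": -1},{"x": 418,"y": -200,"z": 0,"spin": -37,"fingers": -1},{"x": 418,"y": -200,"z": 0,"spin": -37,"fingers": -1},{"x": 418,"y": -200,"z": 0,"spin": -37,"fingers": -1},{"x": 418,"y": -200,"z": 0,"spin": -37,"fingers": -1},{"x": 418,"y": -200,"z": 0,"spin": -37,"fingers": -1},{"x": 418,"y": -200,"z": 0,"spin": -37,"fingers": -1},{"x": 418,"y": -200,"z": 0,"spin": -37,"fingers": -1}]'

```text
clock: 1.38
eef_pos: [0.4704, 0.0208, 0.2311]
tool_rot: [0.8, 0.6, 0.0, -0.0]
ft_force: [-1.3, -0.8, -0.7]
grip_width: 0.0854
grasp_force: 0.0
```

```bash
python3 -c "
from h import *
rel(470,16,-16)"
```

```text
tcp [470.4  20.8 231.1] tool y at -16.2 shift [-4.7  1.  -0. ] spin -0.1950987052924802 j6 1.9 F [-1.3 -0.8 -0.7] w 0.0854 gf 0.0
```

Call:
jog_arm --motion '[{"x": -5,"y": 1,"z": 60,"spin": 0,"fingers": -1},{"x": -5,"y": 1,"z": 110,"spin": 0,"fingers": -1},{"x": -5,"y": 1,"z": 140,"spin": 0,"fingers": -1},{"x": -5,"y": 1,"z": 155,"spin": 0,"fingers": -1},{"x": -5,"y": 1,"z": 155,"spin": 0,"fingers": -1}]'

```text
clock: 2.0
eef_pos: [0.4675, 0.0127, 0.075]
tool_rot: [0.801, 0.599, -0.001, -0.001]
ft_force: [-0.0, 0.1, 0.0]
grip_width: 0.0853
grasp_force: 0.0
```

Call:
jog_arm --motion '[{"x": 0,"y": 0,"z": 0,"spin": 0,"fingers": 1},{"x": 0,"y": 0,"z": 0,"spin": 0,"fingers": 1},{"x": 0,"y": 0,"z": 0,"spin": 0,"fingers": 1},{"x": 0,"y": 0,"z": 0,"spin": 0,"fingers": 1},{"x": 0,"y": 0,"z": 0,"spin": 0,"fingers": 1},{"x": 0,"y": 0,"z": 0,"spin": 0,"fingers": 1}]'

```text
clock: 2.75
eef_pos: [0.4693, 0.0128, 0.0772]
tool_rot: [0.801, 0.599, 0.001, 0.0]
ft_force: [-1.9, 0.7, 6.1]
grip_width: 0.0331
grasp_force: 59.1
```

```bash
python3 -c "
from h import *
rel(470,16,-16)"
```

```text
tcp [469.3  12.8  77.2] tool y at -16.4 shift [ 3.3 -0.2  0. ] spin -0.4208216084447969 j6 1.88 F [-1.9  0.7  6.1] w 0.0331 gf 59.1
```

Call:
jog_arm --motion '[{"x": 0,"y": 0,"z": -30,"spin": 0,"fingers": 1},{"x": 0,"y": 0,"z": -70,"spin": 0,"fingers": 1},{"x": 0,"y": 0,"z": -120,"spin": 0,"fingers": 1},{"x": 0,"y": 0,"z": -160,"spin": 0,"fingers": 1},{"x": 0,"y": 0,"z": -175,"spin": 0,"fingers": 1},{"x": 0,"y": 0,"z": -175,"spin": 0,"fingers": 1},{"x": 0,"y": 0,"z": -175,"spin": 0,"fingers": 1}]'

```text
clock: 3.62
eef_pos: [0.4678, 0.0127, 0.2496]
tool_rot: [0.801, 0.599, -0.001, -0.001]
ft_force: [-0.4, 0.7, -5.0]
grip_width: 0.0325
grasp_force: 61.3
```

```bash
python3 -c "
from h import *
rel(509,217)
c=shot('scene','sc1.png')
im=c['pixels'][90:270,200:400]
cv2.imwrite('pics/sc1.png',cv2.resize(cv2.cvtColor(im,cv2.COLOR_RGB2BGR),None,fx=3,fy=3,interpolation=2))
"
```

```text
tcp [467.8  12.7 249.6] tool y at -16.4 shift [ 2.076e+02 -1.830e+01 -2.000e-01] spin None j6 1.88 F [-0.4  0.7 -5. ] w 0.0325 gf 61.3
```

View pics/sc1.png

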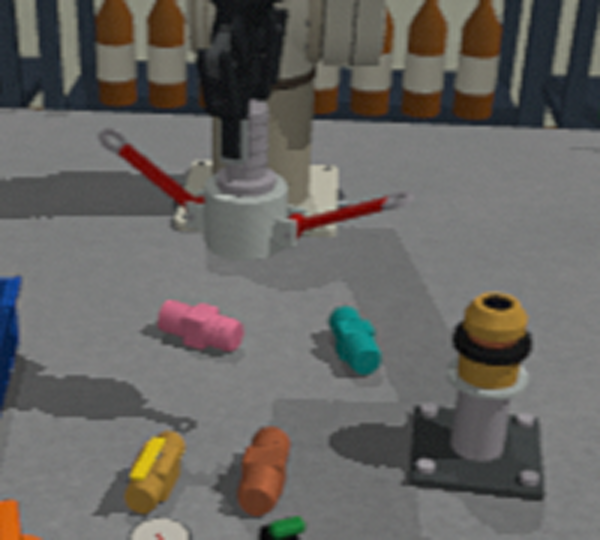

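```bash
python3 -c "
from h import *
c=shot('scene')
m=np.array([.4678,.0127])
print(proj(c,[[*m,.2],[*m,.225],[*m,.26],[*(m+.024*np.array([.96,-.28])),.26]]))
for y in(.0,.02,.03):print(y,proj(c,[[.4678,y,.2]]))
im=c['pixels'][150,:].astype(int)
for r in (158,162,166): print(r,[tuple(c['pixels'][r,u]) [1:] for u in range(264,304)])
"
```

```text
[[280.21081208 160.29825382]
 [280.35205849 150.85846175]
 [280.55655513 137.19152434]
 [276.87809716 140.72559305]]
0.0 [[275.05751742 160.06845037]]
0.02 [[283.17802362 160.43057217]]
0.03 [[287.24873372 160.61209938]]
158 [(np.uint8(109), np.uint8(105)), (np.uint8(108), np.uint8(106)), (np.uint8(113), np.uint8(107)), (np.uint8(109), np.uint8(105)), (np.uint8(95), np.uint8(93)), (np.uint8(92), np.uint8(89)), (np.uint8(96), np.uint8(93)), (np.uint8(99), np.uint8(96)), (np.uint8(99), np.uint8(95)), (np.uint8(102), np.uint8(98)), (np.uint8(102), np.uint8(99)), (np.uint8(104), np.uint8(100)), (np.uint8(107), np.uint8(103)), (np.uint8(110), np.uint8(106)), (np.uint8(112), np.uint8(109)), (np.uint8(115), np.uint8(111)), (np.uint8(115), np.uint8(110)), (np.uint8(117), np.uint8(113)), (np.uint8(117), np.uint8(115)), (np.uint8(120), np.uint8(116)), (np.uint8(122), np.uint8(119)), (np.uint8(128), np.uint8(124)), (np.uint8(130), np.uint8(126)), (np.uint8(131), np.uint8(126)), (np.uint8(133), np.uint8(128)), (np.uint8(133), np.uint8(129)), (np.uint8(136), np.uint8(132)), (np.uint8(136), np.uin
[... 2204 characters left out ...]
8(109)), (np.uint8(117), np.uint8(114)), (np.uint8(122), np.uint8(118)), (np.uint8(124), np.uint8(120)), (np.uint8(125), np.uint8(121)), (np.uint8(128), np.uint8(124)), (np.uint8(129), np.uint8(125)), (np.uint8(136), np.uint8(131)), (np.uint8(138), np.uint8(134)), (np.uint8(125), np.uint8(121)), (np.uint8(103), np.uint8(100)), (np.uint8(102), np.uint8(99)), (np.uint8(104), np.uint8(101)), (np.uint8(102), np.uint8(100)), (np.uint8(104), np.uint8(101)), (np.uint8(107), np.uint8(102)), (np.uint8(118), np.uint8(113)), (np.uint8(104), np.uint8(100)), (np.uint8(34), np.uint8(32)), (np.uint8(12), np.uint8(6)), (np.uint8(32), np.uint8(29)), (np.uint8(52), np.uint8(47)), (np.uint8(65), np.uint8(59))]
```

Call:
jog_arm --motion '[{"x": 40,"y": -4,"z": 0,"spin": 0,"fingers": 1},{"x": 90,"y": -8,"z": 0,"spin": 0,"fingers": 1},{"x": 140,"y": -12,"z": 0,"spin": 0,"fingers": 1},{"x": 180,"y": -16,"z": 0,"spin": 0,"fingers": 1},{"x": 200,"y": -18,"z": 0,"spin": 0,"fingers": 1},{"x": 205,"y": -18,"z": 0,"spin": 0,"fingers": 1},{"x": 205,"y": -18,"z": 0,"spin": 0,"fingers": 1},{"x": 205,"y": -18,"z": 0,"spin": 0,"fingers": 1}]'

```text
clock: 4.72
eef_pos: [0.5095, 0.2131, 0.2514]
tool_rot: [0.801, 0.598, -0.0, 0.0]
ft_force: [0.3, -0.7, -4.8]
grip_width: 0.0325
grasp_force: 61.0
```

```bash
python3 -c "
from h import *
rel(509,217)
c=shot('scene','a.png')
im=c['pixels'][110:270,280:480]
a=cv2.resize(cv2.cvtColor(im,cv2.COLOR_RGB2BGR),None,fx=3,fy=3,interpolation=2)
cv2.imwrite('pics/sc2.png',a)
"
```

```text
tcp [509.5 213.1 251.4] tool y at -16.5 shift [ 3.6 -1.6 -0. ] spin None j6 2.26 F [ 0.3 -0.7 -4.8] w 0.0325 gf 61.0
```

View pics/sc2.png

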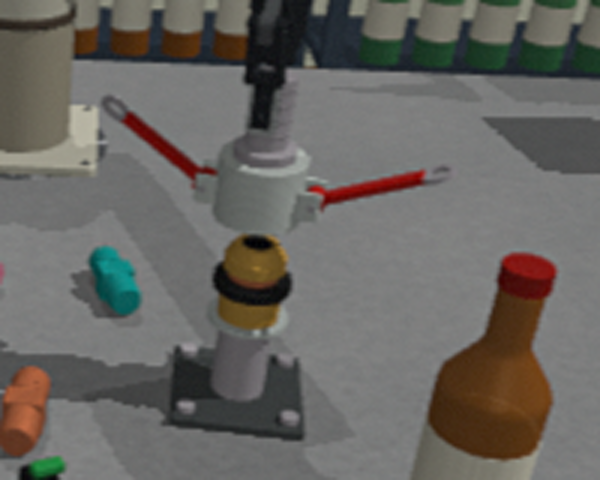

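Call:
jog_arm --motion '[{"x": 0,"y": 0,"z": 15,"spin": 0,"fingers": 1},{"x": 0,"y": 0,"z": 25,"spin": 0,"fingers": 1},{"x": 0,"y": 0,"z": 33,"spin": 0,"fingers": 1},{"x": 0,"y": 0,"z": 40,"spin": 0,"fingers": 1},{"x": 0,"y": 0,"z": 46,"spin": 0,"fingers": 1},{"x": 0,"y": 0,"z": 50,"spin": 0,"fingers": 1},{"x": 0,"y": 0,"z": 50,"spin": 0,"fingers": 1}]'

```text
clock: 5.65
eef_pos: [0.5095, 0.215, 0.2008]
tool_rot: [0.801, 0.599, 0.0, -0.0]
ft_force: [0.8, 3.3, -7.6]
grip_width: 0.0325
grasp_force: 61.1
```

Call:
jog_arm --motion '[{"x": 0,"y": 0,"z": 3,"spin": 0,"fingers": 1},{"x": 0,"y": 0,"z": 6,"spin": 0,"fingers": 1},{"x": 0,"y": 0,"z": 9,"spin": 0,"fingers": 1},{"x": 0,"y": 0,"z": 12,"spin": 0,"fingers": 1},{"x": 0,"y": 0,"z": 14,"spin": 0,"fingers": 1},{"x": 0,"y": 0,"z": 16,"spin": 0,"fingers": 1},{"x": 0,"y": 0,"z": 16,"spin": 0,"fingers": 1}]'

```text
clock: 6.52
eef_pos: [0.51, 0.2152, 0.1874]
tool_rot: [0.801, 0.599, 0.002, -0.0]
ft_force: [-2.1, 3.3, 5.8]
grip_width: 0.0329
grasp_force: 62.2
```

Call:
jog_arm --motion '[{"x": 0,"y": 0,"z": 2,"spin": 0,"fingers": 1},{"x": 0,"y": 0,"z": 4,"spin": 0,"fingers": 1},{"x": 0,"y": 0,"z": 4,"spin": 0,"fingers": 1}]'

```text
clock: 6.9
eef_pos: [0.51, 0.2153, 0.1851]
tool_rot: [0.801, 0.599, 0.002, -0.0]
ft_force: [-5.3, 2.3, 13.2]
grip_width: 0.033
grasp_force: 63.0
```

Call:
jog_arm --motion '[{"x": 0,"y": 0,"z": 2,"spin": 0,"fingers": 1},{"x": 0,"y": 0,"z": 3,"spin": 0,"fingers": 1},{"x": 0,"y": 0,"z": 3,"spin": 0,"fingers": 1}]'

```text
clock: 7.28
eef_pos: [0.5101, 0.2154, 0.185]
tool_rot: [0.801, 0.599, 0.004, 0.0]
ft_force: [-9.6, 0.6, 26.9]
grip_width: 0.033
grasp_force: 64.3
```

Call:
jog_arm --motion '[{"x": 0,"y": 0,"z": 0,"spin": 0,"fingers": 1},{"x": 0,"y": 0,"z": -4,"spin": 0,"fingers": 1},{"x": 0,"y": 0,"z": -4,"spin": 0,"fingers": -1},{"x": 0,"y": 0,"z": -4,"spin": 0,"fingers": -1},{"x": 0,"y": 0,"z": -4,"spin": 0,"fingers": -1},{"x": 0,"y": 0,"z": -4,"spin": 0,"fingers": -1},{"x": 0,"y": 0,"z": -60,"spin": 0,"fingers": -1},{"x": 0,"y": 0,"z": -100,"spin": 0,"fingers": -1}]'

```text
clock: 8.28
eef_pos: [0.5097, 0.2143, 0.2797]
tool_rot: [0.801, 0.599, 0.0, 0.0]
ft_force: [1.2, -0.1, -0.2]
grip_width: 0.0853
grasp_force: 0.0
```

```bash
python3 -c "
from h import *
rel(509,217)
c=shot('scene'); t=shot('top')
a=cv2.resize(c['pixels'][130:270,290:460],None,fx=2.3,fy=2.3,interpolation=2)
b=cv2.resize(t['pixels'][180:320,90:260],None,fx=2.3,fy=2.3,interpolation=2)
cv2.imwrite('pics/d3.png',cv2.cvtColor(np.hstack([a,b]),cv2.COLOR_RGB2BGR))
"
```

```text
tcp [509.7 214.3 279.7] tool y at -16.4 shift [ 2.4 -1.5 -0. ] spin None j6 2.26 F [ 1.2 -0.1 -0.2] w 0.0853 gf 0.0
```

View pics/d3.png

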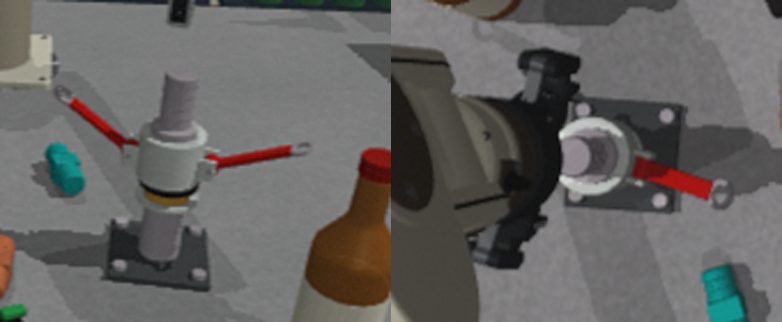

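Call:
jog_arm --motion '[{"x": -50,"y": 0,"z": 0,"spin": 0,"fingers": 1},{"x": -97,"y": -1,"z": 0,"spin": 0,"fingers": 1},{"x": -97,"y": -1,"z": 50,"spin": 0,"fingers": 1},{"x": -97,"y": -1,"z": 80,"spin": 0,"fingers": 1},{"x": -97,"y": -1,"z": 100,"spin": 0,"fingers": 1},{"x": -97,"y": -1,"z": 115,"spin": 0,"fingers": 1},{"x": -97,"y": -1,"z": 130,"spin": 0,"fingers": 1},{"x": -97,"y": -1,"z": 145,"spin": 0,"fingers": 1}]'

```text
clock: 9.38
eef_pos: [0.4815, 0.1215, 0.1328]
tool_rot: [0.801, 0.599, 0.0, 0.0]
ft_force: [-0.5, -1.7, 3.6]
grip_width: 0.0
grasp_force: 1.5
```

```bash
python3 -c "
from h import *
rel(484,126)"
```

```text
tcp [481.5 121.5 132.8] tool y at -16.4 shift [ 5.   1.1 -0. ] spin None j6 2.11 F [-0.5 -1.7  3.6] w 0.0 gf 1.5
```

Call:
jog_arm --motion '[{"x": 0,"y": 0,"z": 12,"spin": 0,"fingers": 1},{"x": 0,"y": 0,"z": 24,"spin": 0,"fingers": 1},{"x": 0,"y": 0,"z": 36,"spin": 0,"fingers": 1},{"x": 1,"y": 0,"z": 46,"spin": 0,"fingers": 1},{"x": 4,"y": 0,"z": 54,"spin": 0,"fingers": 1},{"x": 7,"y": 0,"z": 58,"spin": 0,"fingers": 1},{"x": 9,"y": 0,"z": 59,"spin": 0,"fingers": 1},{"x": 9,"y": 0,"z": 59,"spin": 0,"fingers": 1}]'

```text
clock: 10.38
eef_pos: [0.4835, 0.1304, 0.074]
tool_rot: [0.801, 0.599, -0.0, -0.0]
ft_force: [-0.5, -0.6, 1.0]
grip_width: -0.0002
grasp_force: 0.3
```

```bash
python3 -c "
from h import *
rel(484,126)
c=shot('scene')
a=cv2.resize(c['pixels'][130:270,290:460],None,fx=3,fy=3,interpolation=2)
cv2.imwrite('pics/d4.png',cv2.cvtColor(a,cv2.COLOR_RGB2BGR))
"
```

```text
tcp [483.5 130.4  74. ] tool y at -16.4 shift [-4.   1.8  0. ] spin None j6 2.12 F [-0.5 -0.6  1. ] w -0.0002 gf 0.3
```

View pics/d4.png

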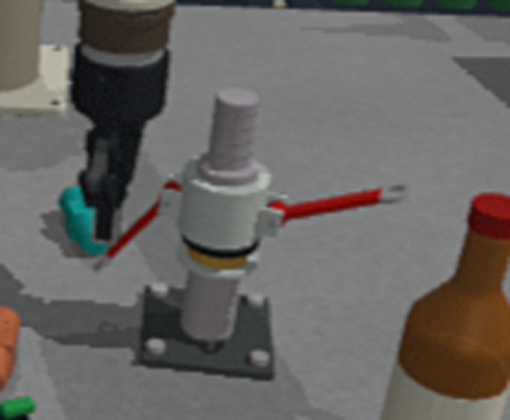

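Call:
jog_arm --motion '[{"x": 3,"y": 0,"z": 2,"spin": 0,"fingers": 1},{"x": 6,"y": 0,"z": 4,"spin": 0,"fingers": 1},{"x": 9,"y": 0,"z": 4,"spin": 0,"fingers": 1},{"x": 11,"y": 0,"z": 4,"spin": 0,"fingers": 1},{"x": 11,"y": 0,"z": 4,"spin": 0,"fingers": 1}]'

```text
clock: 11.05
eef_pos: [0.4867, 0.1408, 0.0702]
tool_rot: [0.801, 0.599, -0.0, 0.0]
ft_force: [-0.8, -2.6, 0.1]
grip_width: -0.0003
grasp_force: 1.0
```

Call:
jog_arm --motion '[{"x": 2,"y": 0,"z": 0,"spin": 0,"fingers": 1},{"x": 4,"y": 0,"z": 0,"spin": 0,"fingers": 1},{"x": 4,"y": 0,"z": 0,"spin": 0,"fingers": 1}]'

```text
clock: 11.42
eef_pos: [0.4876, 0.1438, 0.07]
tool_rot: [0.801, 0.599, -0.001, 0.001]
ft_force: [-1.2, -5.3, -0.5]
grip_width: -0.0001
grasp_force: 2.2
```

```bash
python3 -c "
from h import *
rel(484,126)
c=shot('scene')
a=cv2.resize(c['pixels'][130:270,290:460],None,fx=3,fy=3,interpolation=2)
cv2.imwrite('pics/d5.png',cv2.cvtColor(a,cv2.COLOR_RGB2BGR))
"
```

```text
tcp [487.6 143.8  70. ] tool y at -16.5 shift [-18.1   1.6   0. ] spin None j6 2.15 F [-1.2 -5.3 -0.5] w -0.0001 gf 2.2
```

View pics/d5.png

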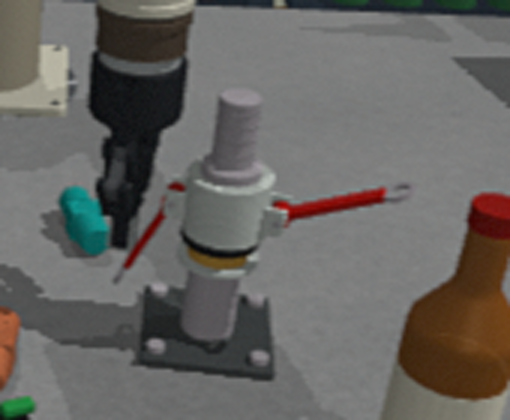

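Call:
jog_arm --motion '[{"x": 2,"y": 0,"z": 0,"spin": 0,"fingers": 1},{"x": 4,"y": 0,"z": 0,"spin": 0,"fingers": 1},{"x": 4,"y": 0,"z": 0,"spin": 0,"fingers": 1}]'

```text
clock: 11.85
eef_pos: [0.4882, 0.1472, 0.0696]
tool_rot: [0.801, 0.599, -0.002, 0.001]
ft_force: [-1.6, -5.4, -1.4]
grip_width: 0.0005
grasp_force: 2.6
```

Call:
jog_arm --motion '[{"x": -20,"y": 0,"z": 0,"spin": 0,"fingers": 1},{"x": -40,"y": 0,"z": -20,"spin": 0,"fingers": 1},{"x": -40,"y": 0,"z": -80,"spin": 0,"fingers": 1},{"x": -40,"y": 0,"z": -140,"spin": 0,"fingers": 1},{"x": -40,"y": 0,"z": -190,"spin": 0,"fingers": 1},{"x": -40,"y": 0,"z": -200,"spin": 0,"fingers": 1}]'

```text
clock: 12.6
eef_pos: [0.48, 0.1105, 0.2752]
tool_rot: [0.801, 0.599, 0.005, 0.001]
ft_force: [-1.0, 0.8, 0.0]
grip_width: 0.0004
grasp_force: 0.0
```

```bash
python3 -c "
from h import *
rel(538,313)
c=shot('scene');t=shot('top')
a=cv2.resize(c['pixels'][150:270,310:450],None,fx=2.8,fy=2.8,interpolation=2)
b=cv2.resize(t['pixels'][180:300,90:230],None,fx=2.8,fy=2.8,interpolation=2)
cv2.imwrite('pics/d6.png',cv2.cvtColor(np.hstack([a,b]),cv2.COLOR_RGB2BGR))
"
```

```text
tcp [480.  110.5 275.2] tool y at -16.4 shift [210.6  -1.7   1.3] spin None j6 2.08 F [-1.   0.8  0. ] w 0.0004 gf 0.0
```

View pics/d6.png

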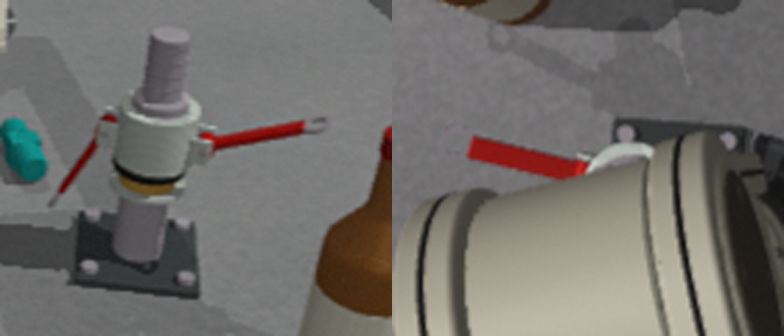

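```bash
python3 -c "
from h import *
c=shot('scene')
d=-np.array([.282,.959]);p=np.array([.510,.217])
for q in(1.3,1.4,1.5,1.6,1.745):
  a=q-.61
  print(q,*[(proj(c,[[*(p+d*(.042+s*np.cos(a))),.13-s*np.sin(a)]])[0]).round(1) for s in(0,.082,.104)])
"
```

```text
1.3 [345.6 194.6] [319.3 207.6] [312.6 210.9]
1.4 [345.6 194.6] [321.2 210. ] [315.  213.9]
1.5 [345.6 194.6] [323.3 212.3] [317.7 216.7]
1.6 [345.6 194.6] [325.7 214.4] [320.7 219.4]
1.745 [345.6 194.6] [329.4 217.1] [325.4 222.8]
```

Call:
jog_arm --motion '[{"x": 60,"y": 0,"z": 0,"spin": 0,"fingers": 1},{"x": 120,"y": 0,"z": 0,"spin": 0,"fingers": 1},{"x": 180,"y": -1,"z": 0,"spin": 0,"fingers": 1},{"x": 210,"y": -1,"z": 0,"spin": 0,"fingers": 1},{"x": 210,"y": -1,"z": 50,"spin": 0,"fingers": 1},{"x": 210,"y": -1,"z": 90,"spin": 0,"fingers": 1},{"x": 210,"y": -1,"z": 110,"spin": 0,"fingers": 1},{"x": 210,"y": -1,"z": 120,"spin": 0,"fingers": 1}]'

```text
clock: 13.75
eef_pos: [0.5345, 0.3113, 0.1469]
tool_rot: [0.801, 0.599, -0.003, -0.001]
ft_force: [-0.7, 0.6, 1.7]
grip_width: 0.0001
grasp_force: 0.9
```

Call:
jog_arm --motion '[{"x": 0,"y": 0,"z": 12,"spin": 0,"fingers": 1},{"x": 0,"y": 0,"z": 24,"spin": 0,"fingers": 1},{"x": 0,"y": 0,"z": 36,"spin": 0,"fingers": 1},{"x": 0,"y": 0,"z": 48,"spin": 0,"fingers": 1},{"x": -1,"y": 0,"z": 60,"spin": 0,"fingers": 1},{"x": -4,"y": 0,"z": 68,"spin": 0,"fingers": 1},{"x": -8,"y": 0,"z": 74,"spin": 0,"fingers": 1},{"x": -11,"y": 0,"z": 76,"spin": 0,"fingers": 1}]'

```text
clock: 14.75
eef_pos: [0.5328, 0.301, 0.0736]
tool_rot: [0.801, 0.599, -0.0, -0.0]
ft_force: [0.1, 1.5, -0.0]
grip_width: 0.0001
grasp_force: 0.8
```

Call:
jog_arm --motion '[{"x": -4,"y": 0,"z": 1,"spin": 0,"fingers": 1},{"x": -7,"y": 0,"z": 1,"spin": 0,"fingers": 1},{"x": -10,"y": 0,"z": 1,"spin": 0,"fingers": 1},{"x": -12,"y": 0,"z": 1,"spin": 0,"fingers": 1},{"x": -12,"y": 0,"z": 1,"spin": 0,"fingers": 1}]'

```text
clock: 15.38
eef_pos: [0.5306, 0.2918, 0.0737]
tool_rot: [0.801, 0.599, 0.002, -0.001]
ft_force: [1.4, 6.3, -2.4]
grip_width: 0.0001
grasp_force: 3.0
```

```bash
python3 -c "
from h import *
rel(510+.282*73,217+.959*73)
"
```

```text
tcp [530.6 291.8  73.7] tool y at -16.4 shift [-4.6  1.3 -0. ] spin None j6 2.36 F [ 1.4  6.3 -2.4] w 0.0001 gf 3.0
```

Call:
jog_arm --motion '[{"x": -2,"y": 0,"z": 2,"spin": 0,"fingers": 1},{"x": -4,"y": 0,"z": 2,"spin": 0,"fingers": 1},{"x": -5,"y": 0,"z": 2,"spin": 0,"fingers": 1},{"x": -5,"y": 0,"z": 2,"spin": 0,"fingers": 1}]'

```text
clock: 15.88
eef_pos: [0.5302, 0.2896, 0.0722]
tool_rot: [0.8, 0.6, 0.004, -0.002]
ft_force: [3.8, 12.0, -4.4]
grip_width: 0.0002
grasp_force: 5.3
```

Call:
jog_arm --motion '[{"x": 20,"y": 0,"z": 0,"spin": 0,"fingers": 1},{"x": 35,"y": 0,"z": -20,"spin": 0,"fingers": 1},{"x": 35,"y": 0,"z": -80,"spin": 0,"fingers": 1},{"x": 35,"y": 0,"z": -140,"spin": 0,"fingers": 1},{"x": 35,"y": 0,"z": -190,"spin": 0,"fingers": 1},{"x": 35,"y": 0,"z": -200,"spin": 0,"fingers": 1}]'

```text
clock: 16.62
eef_pos: [0.5396, 0.3186, 0.2763]
tool_rot: [0.801, 0.599, 0.004, 0.001]
ft_force: [0.6, -0.7, -0.0]
grip_width: 0.0001
grasp_force: 0.0
```

```bash
python3 -c "
from h import *
c=shot('scene','full7.png')
rel(571,40,85)
d=np.array([.282,.959]);p=np.array([.510,.217])
for q in(1.5,1.6,1.745):
  a=q-.61
  print(q,*[(proj(c,[[*(p+d*(.042+s*np.cos(a))),.13-s*np.sin(a)]])[0]).round(1) for s in(0,.082,.104)])
H,S,V=[cv2.cvtColor(c['pixels'],cv2.COLOR_RGB2HSV)[...,i].astype(int) for i in range(3)]
m=(((H<6)|(H>174))&(S>170)&(V>80)).astype(np.uint8); m[:, :310]=0; m[:,420:]=0; m[:150]=0; m[290:]=0
n,l,s,ce=cv2.connectedComponentsWithStats(m); print(s)
v,u=np.where(l>0); print(u[v>v.max()-2],v.max(),[ (u[(l[v,u]==i)&(v==v[l[v,u]==i].max())],) for i in range(1,n)])
"
```

```text
tcp [539.2 318.5 275.2] tool y at -16.4 shift [-258.1  109.3   -0.4] spin 78.55328578627163 j6 2.39 F [1.  0.2 1. ] w 0.0 gf 0.0
1.5 [380.5 201.3] [398.3 228.1] [402.9 235.1]
1.6 [380.5 201.3] [395.1 229.1] [398.9 236.4]
1.745 [380.5 201.3] [390.4 230.1] [392.9 237.6]
[[     0      0    560    420 235071]
 [   346    191      4      2      6]
 [   380    197      5      3     10]
 [   330    201     13     17     35]
 [   384    201      1      1      1]
 [   383    205      9     27     77]]
[390 391 390] 231 [(array([348, 349]),), (array([383, 384]),), (array([330, 331]),), (array([384]),), (array([390]),)]
```

View pics/full7.png

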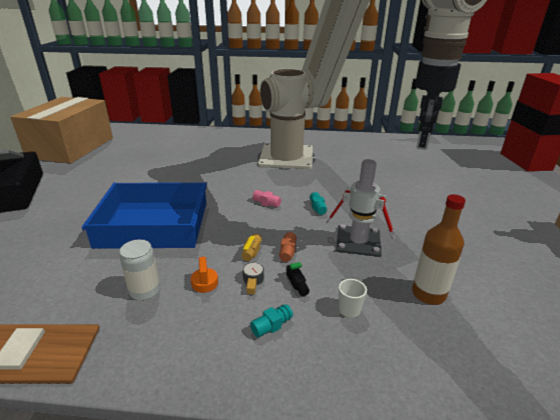

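```bash
python3 -c "
from h import *
c=shot('top')
print('plugbar',(onz(c,343.75,158.75,.058)*1000).round())
u,v=150+373/2.4,95+283/2.4; print('valve',(onz(c,u,v,.016)*1000).round())
rel(571,40,85)
"
```

```text
plugbar [ 700. -134.   58.]
valve [583. -47.  16.]
tcp [538.6 318.2 272.7] tool y at -16.4 shift [-257.7  109.8   -0. ] spin 78.5533420144348 j6 2.39 F [-0.3  0.9 -0.9] w -0.0004 gf 0.0
```

Call:
jog_arm --motion '[{"x": -258,"y": 109,"z": 0,"spin": -101,"fingers": -1},{"x": -258,"y": 109,"z": 0,"spin": -101,"fingers": -1},{"x": -258,"y": 109,"z": 0,"spin": -101,"fingers": -1},{"x": -258,"y": 109,"z": 0,"spin": -101,"fingers": -1},{"x": -258,"y": 109,"z": 0,"spin": -101,"fingers": -1},{"x": -258,"y": 109,"z": 0,"spin": -101,"fingers": -1},{"x": -258,"y": 109,"z": 40,"spin": -101,"fingers": -1},{"x": -258,"y": 109,"z": 100,"spin": -101,"fingers": -1}]'

```text
clock: 17.73
eef_pos: [0.5698, 0.0396, 0.1696]
tool_rot: [0.194, 0.981, -0.0, 0.001]
ft_force: [0.6, -0.0, -0.8]
grip_width: 0.0854
grasp_force: 0.0
```

Call:
jog_arm --motion '[{"x": 0,"y": 0,"z": 10,"spin": 0,"fingers": -1},{"x": 0,"y": 0,"z": 10,"spin": 0,"fingers": -1},{"x": 0,"y": 0,"z": 10,"spin": 0,"fingers": -1}]'

```text
clock: 18.1
eef_pos: [0.5715, 0.0404, 0.1636]
tool_rot: [0.198, 0.98, 0.0, 0.002]
ft_force: [-0.6, -0.0, -0.1]
grip_width: 0.0853
grasp_force: 0.0
```

```bash
python3 -c "
from h import *
rel(571,40,85)
"; python3 m.py | head -12
```

```text
tcp [571.5  40.4 163.6] tool y at 67.2 shift [ 0.3 -0.6 -0. ] spin -17.798493091645298 j6 0.47 F [-0.6 -0.  -0.1] w 0.0853 gf 0.0
valveY px [308. 206.] area 143 rect c [598. -54.] size [14. 56.] mean [598. -54.] axis 170
valvelever px [309. 201.] area 45 rect c [608. -54.] size [ 9. 23.] mean [608. -54.] axis 169
orange px [342. 161.] area 419 rect c [ 699. -135.] size [55. 56.] mean [ 700. -134.] axis 136
gaugeface px [283. 178.] area 148 rect c [666.   1.] size [14. 60.] mean [663.   2.] axis 2
gaugeface px [292. 177.] area 135 rect c [666. -18.] size [61. 12.] mean [665. -18.] axis 5
gaugeface px [302. 173.] area 116 rect c [674. -41.] size [18. 37.] mean [674. -40.] axis 4
gaugestem px [297. 157.] area 91 rect c [715. -31.] size [19. 28.] mean [715. -32.] axis 15
bin px [439. 256.] area 12881 rect c [ 482. -332.] size [226. 278.] mean [ 480. -332.] axis 96
flange px [198. 235.] area 503 rect c [530. 211.] size [88. 63.] mean [537. 201.] axis 52
flange px [180. 248.] area 39 rect c [507. 243.] size [12. 21.] mean [507. 243.] axis 170
flange px [198. 267.] area 312 rect c [468. 210.] size [94. 29.] mean [464. 204.] axis 94
cup px [192. 142.] area 12 rect c [745. 205.] size [ 2. 11.] mean [745. 205.] axis 180
```

Call:
jog_arm --motion '[{"x": 0,"y": 0,"z": 30,"spin": -10,"fingers": -1},{"x": 0,"y": 0,"z": 80,"spin": -18,"fingers": -1},{"x": 0,"y": 0,"z": 125,"spin": -18,"fingers": -1},{"x": 0,"y": 0,"z": 150,"spin": -18,"fingers": -1},{"x": 0,"y": 0,"z": 160,"spin": -18,"fingers": -1},{"x": 0,"y": 0,"z": 160,"spin": -18,"fingers": 1},{"x": 0,"y": 0,"z": 160,"spin": -18,"fingers": 1},{"x": 0,"y": 0,"z": 160,"spin": -18,"fingers": 1}]'

```text
clock: 19.15
eef_pos: [0.5712, 0.0407, 0.0031]
tool_rot: [0.041, 0.999, 0.001, 0.002]
ft_force: [-5.7, -1.2, 8.1]
grip_width: 0.0332
grasp_force: 59.3
```

Call:
jog_arm --motion '[{"x": 0,"y": 0,"z": 0,"spin": 0,"fingers": 1},{"x": 0,"y": 0,"z": 0,"spin": 0,"fingers": 1},{"x": 0,"y": 0,"z": -40,"spin": 0,"fingers": 1},{"x": 0,"y": 0,"z": -90,"spin": 0,"fingers": 1},{"x": 0,"y": 0,"z": -140,"spin": 0,"fingers": 1},{"x": 0,"y": 0,"z": -150,"spin": 0,"fingers": 1}]'

```text
clock: 19.9
eef_pos: [0.5722, 0.0404, 0.1554]
tool_rot: [0.041, 0.999, 0.0, 0.004]
ft_force: [-0.2, -0.4, -2.3]
grip_width: 0.0331
grasp_force: 60.3
```

```bash
python3 -c "
from h import *
rel(530,-265,90)
"
```

```text
tcp [572.2  40.4 155.4] tool y at 85.3 shift [  16.9 -307.8   -0.4] spin -4.7254949449556705 j6 0.15 F [-0.2 -0.4 -2.3] w 0.0331 gf 60.3
```

Call:
jog_arm --motion '[{"x": 17,"y": -313,"z": 0,"spin": -5,"fingers": 1},{"x": 17,"y": -313,"z": 0,"spin": -5,"fingers": 1},{"x": 17,"y": -313,"z": 0,"spin": -5,"fingers": 1},{"x": 17,"y": -313,"z": 0,"spin": -5,"fingers": 1},{"x": 17,"y": -313,"z": 0,"spin": -5,"fingers": 1},{"x": 17,"y": -313,"z": 0,"spin": -5,"fingers": 1},{"x": 17,"y": -313,"z": 50,"spin": -5,"fingers": 1},{"x": 17,"y": -313,"z": 100,"spin": -5,"fingers": 1}]'

```text
clock: 20.9
eef_pos: [0.5267, -0.2696, 0.0494]
tool_rot: [-0.002, 1.0, 0.0, -0.0]
ft_force: [-0.2, -0.0, -1.9]
grip_width: 0.0332
grasp_force: 60.8
```

Call:
jog_arm --motion '[{"x": 0,"y": 0,"z": 30,"spin": 0,"fingers": 1},{"x": 0,"y": 0,"z": 38,"spin": 0,"fingers": -0.3},{"x": 0,"y": 0,"z": 38,"spin": 0,"fingers": -0.3},{"x": 0,"y": 0,"z": 38,"spin": 0,"fingers": -0.3},{"x": 0,"y": 0,"z": -30,"spin": 0,"fingers": -0.3},{"x": 0,"y": 0,"z": -80,"spin": 0,"fingers": -0.3},{"x": 0,"y": 0,"z": -110,"spin": 0,"fingers": -1}]'

```text
clock: 21.78
eef_pos: [0.5294, -0.2713, 0.1674]
tool_rot: [-0.002, 1.0, -0.002, 0.004]
ft_force: [0.6, -0.9, -0.4]
grip_width: 0.0722
grasp_force: 0.0
```

```bash
python3 -c "
from h import *
rel(581,-47.5,80)
"; python3 m.py | grep -v -e flange -e bin
```

```text
tcp [ 529.4 -271.3  167.4] tool y at 90.3 shift [-52.7 223.6  -0.5] spin 10.277504788470452 j6 -0.48 F [ 0.6 -0.9 -0.4] w 0.0722 gf 0.0
valveY px [308. 207.] area 144 rect c [598. -54.] size [14. 55.] mean [597. -54.] axis 169
valvelever px [308. 203.] area 22 rect c [603. -51.] size [ 4. 23.] mean [603. -51.] axis 171
valvelever px [306. 213.] area 14 rect c [581. -48.] size [ 2. 14.] mean [581. -48.] axis 179
orange px [340. 161.] area 360 rect c [ 699. -128.] size [57. 44.] mean [ 700. -130.] axis 174
tap px [252. 163.] area 195 rect c [702.  75.] size [43. 27.] mean [701.  75.] axis 26
tap px [261. 181.] area 143 rect c [658.  55.] size [28. 28.] mean [658.  55.] axis 175
taphandle px [257. 174.] area 70 rect c [672.  62.] size [14. 26.] mean [672.  62.] axis 116
gaugeface px [298. 174.] area 203 rect c [673. -33.] size [35. 35.] mean [673. -32.] axis 142
gaugestem px [297. 157.] area 106 rect c [714. -31.] size [19. 31.] mean [714. -31.] axis 5
tail px [282. 266.] area 1152 rect c [474.  11.] size [68. 90.] mean [467.  11.] axis 8
cup px [209. 142.] area 88 rect c [743. 170.] size [37. 55.] mean [743. 167.] axis 165
cup px [194. 140.] area 33 rect c [748. 202.] size [ 8. 34.] mean [748. 202.] axis 176
can px [407. 137.] area 649 rect c [ 734. -261.] size [64. 56.] mean [ 734. -262.] axis 104
```

Hosetail dropped. Now the valve.

Call:
jog_arm --motion '[{"x": -53,"y": 224,"z": 0,"spin": 10,"fingers": -1},{"x": -53,"y": 224,"z": 0,"spin": 10,"fingers": -1},{"x": -53,"y": 224,"z": 0,"spin": 10,"fingers": -1},{"x": -53,"y": 224,"z": 0,"spin": 10,"fingers": -1},{"x": -53,"y": 224,"z": 0,"spin": 10,"fingers": -1},{"x": -53,"y": 224,"z": 50,"spin": 10,"fingers": -1},{"x": -53,"y": 224,"z": 100,"spin": 10,"fingers": -1},{"x": -53,"y": 224,"z": 100,"spin": 10,"fingers": -1}]'

```text
clock: 22.82
eef_pos: [0.5752, -0.0468, 0.0581]
tool_rot: [0.085, 0.996, -0.0, -0.004]
ft_force: [-0.2, 0.2, 0.7]
grip_width: 0.0857
grasp_force: 0.0
```

```bash
python3 -c "
from h import *
rel(581,-47.5,80)
"
```

```text
tcp [575.2 -46.8  58.1] tool y at 80.2 shift [-5.8  0.2 -0. ] spin 0.2050146757074458 j6 0.09 F [-0.2  0.2  0.7] w 0.0857 gf 0.0
```

Call:
jog_arm --motion '[{"x": 0,"y": 0,"z": 20,"spin": 0,"fingers": -1},{"x": 0,"y": 0,"z": 40,"spin": 0,"fingers": -1},{"x": 0,"y": 0,"z": 50,"spin": 0,"fingers": -1},{"x": 0,"y": 0,"z": 50,"spin": 0,"fingers": -1},{"x": 0,"y": 0,"z": 50,"spin": 0,"fingers": -1}]'

```text
clock: 23.45
eef_pos: [0.5801, -0.0463, 0.0128]
tool_rot: [0.085, 0.996, -0.0, 0.001]
ft_force: [0.5, -0.3, -0.4]
grip_width: 0.0853
grasp_force: 0.0
```

Call:
jog_arm --motion '[{"x": 0,"y": 0,"z": 10,"spin": 0,"fingers": -1},{"x": 0,"y": 0,"z": 10,"spin": 0,"fingers": 1},{"x": 0,"y": 0,"z": 10,"spin": 0,"fingers": 1},{"x": 0,"y": 0,"z": 10,"spin": 0,"fingers": 1},{"x": 0,"y": 0,"z": 10,"spin": 0,"fingers": 1},{"x": 0,"y": 0,"z": 10,"spin": 0,"fingers": 1},{"x": 0,"y": 0,"z": -40,"spin": 0,"fingers": 1},{"x": 0,"y": 0,"z": -90,"spin": 0,"fingers": 1}]'

```text
clock: 24.45
eef_pos: [0.5776, -0.0458, 0.1008]
tool_rot: [0.085, 0.996, 0.0, -0.002]
ft_force: [1.6, -0.3, -2.4]
grip_width: 0.0313
grasp_force: 60.1
```

Call:
jog_arm --motion '[{"x": 0,"y": 0,"z": -40,"spin": 0,"fingers": 1},{"x": 0,"y": 0,"z": -50,"spin": 0,"fingers": 1},{"x": 0,"y": 0,"z": -50,"spin": 0,"fingers": 1}]'

```text
clock: 24.82
eef_pos: [0.5786, -0.0459, 0.1504]
tool_rot: [0.085, 0.996, 0.0, -0.0]
ft_force: [-0.3, -0.9, -3.2]
grip_width: 0.0314
grasp_force: 60.4
```

```bash
python3 -c "
from h import *
rel(430,-275,90)
"
```

```text
tcp [578.6 -45.9 150.4] tool y at 80.3 shift [ 1.078e+02 -2.509e+02  1.000e-01] spin -9.720380857692149 j6 0.09 F [-0.3 -0.9 -3.2] w 0.0314 gf 60.4
```

Call:
jog_arm --motion '[{"x": 108,"y": -251,"z": 0,"spin": -10,"fingers": 1},{"x": 108,"y": -251,"z": 0,"spin": -10,"fingers": 1},{"x": 108,"y": -251,"z": 0,"spin": -10,"fingers": 1},{"x": 108,"y": -251,"z": 0,"spin": -10,"fingers": 1},{"x": 108,"y": -251,"z": 0,"spin": -10,"fingers": 1},{"x": 108,"y": -251,"z": 0,"spin": -10,"fingers": 1},{"x": 108,"y": -251,"z": 50,"spin": -10,"fingers": 1},{"x": 108,"y": -251,"z": 100,"spin": -10,"fingers": 1}]'

```text
clock: 25.82
eef_pos: [0.4304, -0.274, 0.0492]
tool_rot: [-0.003, 1.0, 0.0, -0.0]
ft_force: [-0.6, 0.5, -2.5]
grip_width: 0.0313
grasp_force: 60.9
```

Call:
jog_arm --motion '[{"x": 0,"y": 0,"z": 25,"spin": 0,"fingers": 1},{"x": 0,"y": 0,"z": 35,"spin": 0,"fingers": -0.3},{"x": 0,"y": 0,"z": 35,"spin": 0,"fingers": -0.3},{"x": 0,"y": 0,"z": 35,"spin": 0,"fingers": -0.3},{"x": 0,"y": 0,"z": -30,"spin": 0,"fingers": -0.3},{"x": 0,"y": 0,"z": -80,"spin": 0,"fingers": -0.3},{"x": 0,"y": 0,"z": -110,"spin": 0,"fingers": -1}]'

```text
clock: 26.7
eef_pos: [0.432, -0.2759, 0.166]
tool_rot: [-0.003, 1.0, -0.002, 0.003]
ft_force: [-0.3, -0.2, -0.6]
grip_width: 0.0717
grasp_force: 0.0
```

```bash
python3 -c "
from h import *
rel(675,-32,92)
c=shot('top','t8.png')
"; python3 m.py | grep -e gauge -e tap -e orange; python3 -c "
from h import *
"
```

```text
tcp [ 432.  -275.9  166. ] tool y at 90.3 shift [-244.3  242.6    0.7] spin -1.7048738924832207 j6 -0.57 F [-0.3 -0.2 -0.6] w 0.0717 gf 0.0
orange px [340. 161.] area 360 rect c [ 699. -128.] size [57. 44.] mean [ 700. -130.] axis 174
tap px [252. 163.] area 193 rect c [702.  74.] size [43. 27.] mean [701.  75.] axis 28
tap px [261. 181.] area 136 rect c [658.  55.] size [27. 27.] mean [659.  55.] axis 152
taphandle px [257. 174.] area 67 rect c [672.  63.] size [13. 25.] mean [672.  62.] axis 121
gaugeface px [298. 173.] area 224 rect c [675. -32.] size [37. 37.] mean [674. -32.] axis 138
gaugestem px [297. 157.] area 105 rect c [714. -31.] size [31. 19.] mean [714. -31.] axis 5
```

View pics/t8.png

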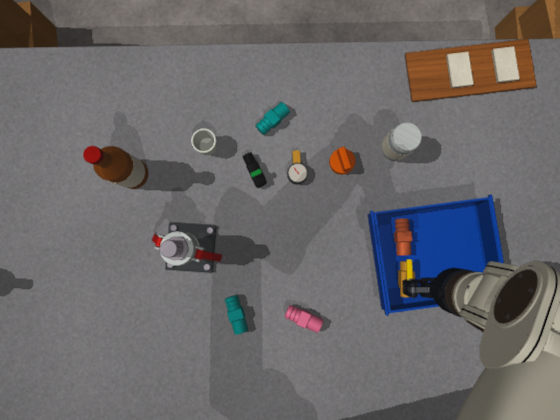

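Call:
jog_arm --motion '[{"x": -244,"y": 243,"z": 0,"spin": -2,"fingers": -1},{"x": -244,"y": 243,"z": 0,"spin": -2,"fingers": -1},{"x": -244,"y": 243,"z": 0,"spin": -2,"fingers": -1},{"x": -244,"y": 243,"z": 0,"spin": -2,"fingers": -1},{"x": -244,"y": 243,"z": 0,"spin": -2,"fingers": -1},{"x": -244,"y": 243,"z": 0,"spin": -2,"fingers": -1},{"x": -244,"y": 243,"z": 50,"spin": -2,"fingers": -1},{"x": -244,"y": 243,"z": 90,"spin": -2,"fingers": -1}]'

```text
clock: 27.8
eef_pos: [0.6728, -0.0298, 0.0693]
tool_rot: [-0.021, 1.0, 0.0, -0.0]
ft_force: [-0.1, -0.7, -1.2]
grip_width: 0.0851
grasp_force: 0.0
```

Call:
jog_arm --motion '[{"x": 0,"y": 0,"z": 0,"spin": 0,"fingers": -1},{"x": 0,"y": 0,"z": 0,"spin": 0,"fingers": -1}]'

```text
clock: 28.05
eef_pos: [0.6738, -0.031, 0.0727]
tool_rot: [-0.02, 1.0, 0.0, 0.001]
ft_force: [-0.1, -0.1, 0.6]
grip_width: 0.0853
grasp_force: 0.0
```

```bash
python3 -c "
from h import *
rel(675,-32,92)
"
```

```text
tcp [673.8 -31.   72.7] tool y at 92.3 shift [-1.2 -1.1  0. ] spin 0.27447975885898757 j6 -0.09 F [-0.1 -0.1  0.6] w 0.0853 gf 0.0
```

Call:
jog_arm --motion '[{"x": -1,"y": -1,"z": 40,"spin": 0,"fingers": -1},{"x": -1,"y": -1,"z": 62,"spin": 0,"fingers": -1},{"x": -1,"y": -1,"z": 72,"spin": 0,"fingers": -1},{"x": -1,"y": -1,"z": 72,"spin": 0,"fingers": 1},{"x": -1,"y": -1,"z": 72,"spin": 0,"fingers": 1},{"x": -1,"y": -1,"z": 72,"spin": 0,"fingers": 1},{"x": -1,"y": -1,"z": 72,"spin": 0,"fingers": 1},{"x": -1,"y": -1,"z": 30,"spin": 0,"fingers": 1}]'

```text
clock: 29.05
eef_pos: [0.6705, -0.0318, 0.0379]
tool_rot: [-0.02, 1.0, 0.0, -0.004]
ft_force: [-0.6, 0.9, -1.7]
grip_width: 0.0462
grasp_force: 62.2
```

Call:
jog_arm --motion '[{"x": 0,"y": 0,"z": -50,"spin": 0,"fingers": 1},{"x": 0,"y": 0,"z": -100,"spin": 0,"fingers": 1},{"x": 0,"y": 0,"z": -110,"spin": 0,"fingers": 1},{"x": 0,"y": 0,"z": -110,"spin": 0,"fingers": 1}]'

```text
clock: 29.55
eef_pos: [0.6741, -0.032, 0.1514]
tool_rot: [-0.02, 1.0, -0.0, 0.0]
ft_force: [-0.4, -0.0, -2.3]
grip_width: 0.0465
grasp_force: 62.2
```

```bash
python3 -c "
from h import *
rel(520,-385,90)
"; python3 m.py | grep -e tap -e orange
```

```text
tcp [674.1 -32.  151.4] tool y at 92.3 shift [ 168.  -346.6   -0. ] spin 2.279938933838565 j6 -0.09 F [-0.4 -0.  -2.3] w 0.0465 gf 62.2
tap px [271. 152.] area 26 rect c [725.  29.] size [16.  7.] mean [725.  30.] axis 94
tap px [252. 163.] area 214 rect c [703.  74.] size [44. 29.] mean [701.  74.] axis 28
tap px [272. 163.] area 52 rect c [700.  29.] size [16. 19.] mean [701.  28.] axis 44
tap px [261. 181.] area 155 rect c [657.  55.] size [30. 29.] mean [658.  55.] axis 177
taphandle px [257. 173.] area 64 rect c [672.  63.] size [13. 25.] mean [672.  62.] axis 117
```

Call:
jog_arm --motion '[{"x": 168,"y": -347,"z": 0,"spin": 2,"fingers": 1},{"x": 168,"y": -347,"z": 0,"spin": 2,"fingers": 1},{"x": 168,"y": -347,"z": 0,"spin": 2,"fingers": 1},{"x": 168,"y": -347,"z": 0,"spin": 2,"fingers": 1},{"x": 168,"y": -347,"z": 0,"spin": 2,"fingers": 1},{"x": 168,"y": -347,"z": 0,"spin": 2,"fingers": 1},{"x": 168,"y": -347,"z": 20,"spin": 2,"fingers": 1},{"x": 168,"y": -347,"z": 80,"spin": 2,"fingers": 1}]'

```text
clock: 30.6
eef_pos: [0.5203, -0.3885, 0.0714]
tool_rot: [-0.001, 1.0, -0.002, 0.002]
ft_force: [1.2, -0.3, -2.3]
grip_width: 0.0464
grasp_force: 62.5
```

Call:
jog_arm --motion '[{"x": 0,"y": 0,"z": 35,"spin": 0,"fingers": 1},{"x": 0,"y": 0,"z": 50,"spin": 0,"fingers": -0.6},{"x": 0,"y": 0,"z": 50,"spin": 0,"fingers": -0.6},{"x": 0,"y": 0,"z": 50,"spin": 0,"fingers": -0.6},{"x": 0,"y": 0,"z": -20,"spin": 0,"fingers": -0.6},{"x": 0,"y": 0,"z": -70,"spin": 0,"fingers": -0.6},{"x": 0,"y": 0,"z": -100,"spin": 0,"fingers": -1}]'

```text
clock: 31.48
eef_pos: [0.5223, -0.3869, 0.1786]
tool_rot: [-0.003, 1.0, -0.003, 0.004]
ft_force: [0.8, -0.3, 0.3]
grip_width: 0.0842
grasp_force: 0.0
```

```bash
python3 -c "
from h import *
rel(672,63,115)
"; python3 m.py | grep -e tap -e orange
```

```text
tcp [ 522.3 -386.9  178.6] tool y at 90.3 shift [-152.   449.1   -1.6] spin -24.707196924768994 j6 -0.64 F [ 0.8 -0.3  0.3] w 0.0842 gf 0.0
orange px [340. 161.] area 358 rect c [ 699. -128.] size [57. 44.] mean [ 700. -130.] axis 174
tap px [252. 163.] area 195 rect c [703.  74.] size [43. 27.] mean [701.  75.] axis 28
tap px [261. 181.] area 147 rect c [658.  55.] size [28. 29.] mean [658.  55.] axis 155
taphandle px [257. 174.] area 69 rect c [671.  62.] size [14. 26.] mean [672.  62.] axis 118
```

Call:
jog_arm --motion '[{"x": -152,"y": 449,"z": 0,"spin": -25,"fingers": -1},{"x": -152,"y": 449,"z": 0,"spin": -25,"fingers": -1},{"x": -152,"y": 449,"z": 0,"spin": -25,"fingers": -1},{"x": -152,"y": 449,"z": 0,"spin": -25,"fingers": -1},{"x": -152,"y": 449,"z": 0,"spin": -25,"fingers": -1},{"x": -152,"y": 449,"z": 0,"spin": -25,"fingers": -1},{"x": -152,"y": 449,"z": 0,"spin": -25,"fingers": -1},{"x": -152,"y": 449,"z": 50,"spin": -25,"fingers": -1}]'

```text
clock: 32.52
eef_pos: [0.6753, 0.0686, 0.1282]
tool_rot: [-0.22, 0.975, -0.001, 0.008]
ft_force: [0.7, 0.6, 0.2]
grip_width: 0.0856
grasp_force: 0.0
```

Call:
jog_arm --motion '[{"x": 0,"y": 0,"z": 50,"spin": 0,"fingers": -1},{"x": 0,"y": 0,"z": 50,"spin": 0,"fingers": -1},{"x": 0,"y": 0,"z": 50,"spin": 0,"fingers": -1}]'

```text
clock: 32.9
eef_pos: [0.6713, 0.0641, 0.0742]
tool_rot: [-0.219, 0.976, -0.0, 0.002]
ft_force: [0.2, -0.0, 0.5]
grip_width: 0.0852
grasp_force: 0.0
```

```bash
python3 -c "
from h import *
rel(672,63,115)
"
```

```text
tcp [671.3  64.1  74.2] tool y at 115.2 shift [-0.1 -1.3  0. ] spin 0.24411903008828517 j6 -0.35 F [ 0.2 -0.   0.5] w 0.0852 gf 0.0
```

Call:
jog_arm --motion '[{"x": -1,"y": -1,"z": 40,"spin": 0,"fingers": -1},{"x": -1,"y": -1,"z": 62,"spin": 0,"fingers": -1},{"x": -1,"y": -1,"z": 72,"spin": 0,"fingers": -1},{"x": -1,"y": -1,"z": 72,"spin": 0,"fingers": 1},{"x": -1,"y": -1,"z": 72,"spin": 0,"fingers": 1},{"x": -1,"y": -1,"z": 72,"spin": 0,"fingers": 1},{"x": -1,"y": -1,"z": 72,"spin": 0,"fingers": 1},{"x": -1,"y": -1,"z": 72,"spin": 0,"fingers": 1}]'

```text
clock: 33.9
eef_pos: [0.6724, 0.064, 0.0009]
tool_rot: [-0.219, 0.976, -0.0, 0.001]
ft_force: [-0.2, -0.8, 5.3]
grip_width: 0.0272
grasp_force: 60.8
```

Call:
jog_arm --motion '[{"x": 0,"y": 0,"z": -50,"spin": 0,"fingers": 1},{"x": 0,"y": 0,"z": -100,"spin": 0,"fingers": 1},{"x": 0,"y": 0,"z": -150,"spin": 0,"fingers": 1},{"x": 0,"y": 0,"z": -150,"spin": 0,"fingers": 1}]'

```text
clock: 34.4
eef_pos: [0.6742, 0.0644, 0.1551]
tool_rot: [-0.219, 0.976, -0.001, 0.005]
ft_force: [0.5, 0.1, -1.0]
grip_width: 0.0272
grasp_force: 60.1
```

```bash
python3 -c "
from h import *
rel(430,-385,90)
"; python3 m.py | grep -e tap -e orange
```

```text
tcp [674.2  64.4 155.1] tool y at 115.3 shift [ 412.7 -302.    -2.9] spin 25.289655877847082 j6 -0.35 F [ 0.5  0.1 -1. ] w 0.0272 gf 60.1
orange px [344. 155.] area 107 rect c [ 712. -139.] size [39. 16.] mean [ 714. -139.] axis 24
orange px [335. 160.] area 113 rect c [ 705. -119.] size [21. 33.] mean [ 704. -118.] axis 174
```

Call:
jog_arm --motion '[{"x": 413,"y": -302,"z": 0,"spin": 25,"fingers": 1},{"x": 413,"y": -302,"z": 0,"spin": 25,"fingers": 1},{"x": 413,"y": -302,"z": 0,"spin": 25,"fingers": 1},{"x": 413,"y": -302,"z": 0,"spin": 25,"fingers": 1},{"x": 413,"y": -302,"z": 0,"spin": 25,"fingers": 1},{"x": 413,"y": -302,"z": 0,"spin": 25,"fingers": 1},{"x": 413,"y": -302,"z": 0,"spin": 25,"fingers": 1},{"x": 413,"y": -302,"z": 0,"spin": 25,"fingers": 1}]'

```text
clock: 35.45
eef_pos: [0.4299, -0.3758, 0.1469]
tool_rot: [-0.003, 1.0, 0.001, -0.002]
ft_force: [1.7, -0.7, -1.7]
grip_width: 0.0271
grasp_force: 60.0
```

```bash
python3 -c "
from h import *
rel(430,-385,90)
"
```

```text
tcp [ 429.9 -375.8  146.9] tool y at 90.3 shift [-0.1 -9.2 -0. ] spin 0.2902287879637555 j6 -0.72 F [ 1.7 -0.7 -1.7] w 0.0271 gf 60.0
```

Call:
jog_arm --motion '[{"x": 0,"y": -4,"z": 50,"spin": 0,"fingers": 1},{"x": 0,"y": -4,"z": 95,"spin": 0,"fingers": 1},{"x": 0,"y": -4,"z": 130,"spin": 0,"fingers": 1},{"x": 0,"y": -4,"z": 132,"spin": 0,"fingers": -0.3},{"x": 0,"y": -4,"z": 132,"spin": 0,"fingers": -0.3},{"x": 0,"y": -4,"z": 132,"spin": 0,"fingers": -0.3},{"x": 0,"y": -4,"z": 80,"spin": 0,"fingers": -0.3},{"x": 0,"y": -4,"z": 20,"spin": 0,"fingers": -1}]'

```text
clock: 36.45
eef_pos: [0.4321, -0.379, 0.1311]
tool_rot: [-0.003, 1.0, 0.0, -0.0]
ft_force: [0.7, -0.5, -0.3]
grip_width: 0.0722
grasp_force: 0.0
```

```bash
python3 -c "
from h import *
rel(700,-134,112)
c=shot('top')
a=cv2.resize(c['pixels'][120:320,310:520],None,fx=2.8,fy=2.8,interpolation=2)
cv2.imwrite('pics/t9.png',cv2.cvtColor(a,cv2.COLOR_RGB2BGR))
"
```

```text
tcp [ 432.1 -379.   131.1] tool y at 90.3 shift [-269.2  243.6    0. ] spin -21.70548002568661 j6 -0.73 F [ 0.7 -0.5 -0.3] w 0.0722 gf 0.0
```

View pics/t9.png

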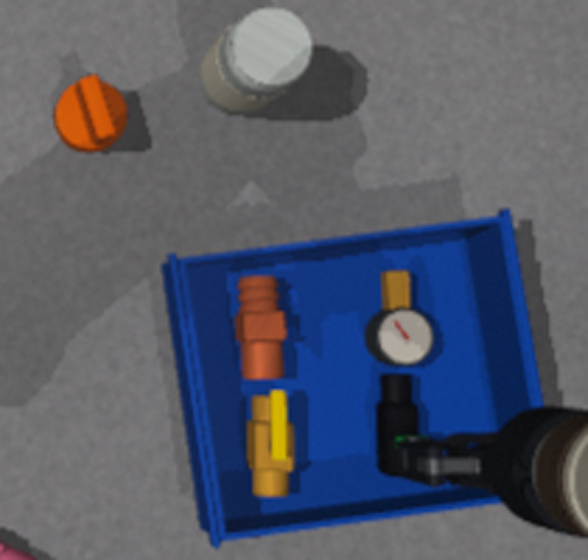

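Call:
jog_arm --motion '[{"x": 0,"y": 30,"z": -30,"spin": 0,"fingers": -1},{"x": -269,"y": 244,"z": -30,"spin": -21,"fingers": -1},{"x": -269,"y": 244,"z": -30,"spin": -21,"fingers": -1},{"x": -269,"y": 244,"z": -30,"spin": -21,"fingers": -1},{"x": -269,"y": 244,"z": -30,"spin": -21,"fingers": -1},{"x": -269,"y": 244,"z": -30,"spin": -21,"fingers": -1},{"x": -269,"y": 244,"z": -30,"spin": -21,"fingers": -1},{"x": -269,"y": 244,"z": -30,"spin": -21,"fingers": -1}]'

```text
clock: 37.5
eef_pos: [0.7021, -0.1313, 0.16]
tool_rot: [-0.187, 0.982, -0.0, 0.001]
ft_force: [0.4, -0.5, 0.2]
grip_width: 0.0857
grasp_force: 0.0
```

Call:
jog_arm --motion '[{"x": 0,"y": 0,"z": 60,"spin": 0,"fingers": -1},{"x": 0,"y": 0,"z": 80,"spin": 0,"fingers": -1},{"x": 0,"y": 0,"z": 80,"spin": 0,"fingers": -1},{"x": 0,"y": 0,"z": 80,"spin": 0,"fingers": -1}]'

```text
clock: 38.0
eef_pos: [0.7009, -0.1349, 0.0818]
tool_rot: [-0.184, 0.983, -0.001, 0.002]
ft_force: [0.6, -0.3, 0.4]
grip_width: 0.0849
grasp_force: 0.0
```

```bash
python3 -c "
from h import *
c=camera('top'); print(onz(c,344.6,158.2,.058)*1000)
rel(700,-135,111)
"
```

```text
[ 701.33949935 -135.4466104    58.        ]
tcp [ 701.3 -134.8   82.2] tool y at 111.2 shift [ 1.3  0.3 -0. ] spin 0.23741244263017336 j6 -0.56 F [-0.2 -0.1 -0.3] w 0.0853 gf 0.0
```

Call:
jog_arm --motion '[{"x": 0,"y": 0,"z": 35,"spin": 0,"fingers": -1},{"x": 0,"y": 0,"z": 54,"spin": 0,"fingers": -1},{"x": 0,"y": 0,"z": 54,"spin": 0,"fingers": 1},{"x": 0,"y": 0,"z": 54,"spin": 0,"fingers": 1},{"x": 0,"y": 0,"z": 54,"spin": 0,"fingers": 1},{"x": 0,"y": 0,"z": 54,"spin": 0,"fingers": 1},{"x": 0,"y": 0,"z": 54,"spin": 0,"fingers": 1},{"x": 0,"y": 0,"z": 54,"spin": 0,"fingers": 1}]'

```text
clock: 39.05
eef_pos: [0.7011, -0.1342, 0.0268]
tool_rot: [-0.185, 0.983, -0.001, 0.001]
ft_force: [-0.2, -0.2, 6.2]
grip_width: 0.0153
grasp_force: 60.1
```

Call:
jog_arm --motion '[{"x": 0,"y": 0,"z": -50,"spin": 0,"fingers": 1},{"x": 0,"y": 0,"z": -100,"spin": 0,"fingers": 1},{"x": 0,"y": 0,"z": -140,"spin": 0,"fingers": 1},{"x": 0,"y": 0,"z": -140,"spin": 0,"fingers": 1}]'

```text
clock: 39.55
eef_pos: [0.7021, -0.1343, 0.1697]
tool_rot: [-0.185, 0.983, -0.001, 0.004]
ft_force: [0.7, -0.5, -1.7]
grip_width: 0.0155
grasp_force: 59.2
```

```bash
python3 -c "
from h import *
rel(485,-328,90)
"
```

```text
tcp [ 702.1 -134.3  169.7] tool y at 111.3 shift [ 272.6 -101.7   -1.4] spin 21.28330048771869 j6 -0.56 F [ 0.7 -0.5 -1.7] w 0.0155 gf 59.2
```

Call:
jog_arm --motion '[{"x": 273,"y": -102,"z": 0,"spin": 21,"fingers": 1},{"x": 273,"y": -102,"z": 0,"spin": 21,"fingers": 1},{"x": 273,"y": -102,"z": 0,"spin": 21,"fingers": 1},{"x": 273,"y": -102,"z": 0,"spin": 21,"fingers": 1},{"x": 273,"y": -102,"z": 0,"spin": 21,"fingers": 1},{"x": 273,"y": -102,"z": 0,"spin": 21,"fingers": 1},{"x": 273,"y": -102,"z": 40,"spin": 21,"fingers": 1},{"x": 273,"y": -102,"z": 80,"spin": 21,"fingers": 1}]'

```text
clock: 40.55
eef_pos: [0.4829, -0.3272, 0.0834]
tool_rot: [-0.003, 1.0, 0.0, -0.0]
ft_force: [-0.1, 0.3, -1.0]
grip_width: 0.0153
grasp_force: 59.3
```

Call:
jog_arm --motion '[{"x": 0,"y": 0,"z": 30,"spin": 0,"fingers": 1},{"x": 0,"y": 0,"z": 38,"spin": 0,"fingers": 1},{"x": 0,"y": 0,"z": 38,"spin": 0,"fingers": 0.2},{"x": 0,"y": 0,"z": 38,"spin": 0,"fingers": 0.2},{"x": 0,"y": 0,"z": 38,"spin": 0,"fingers": 0.2},{"x": 0,"y": 0,"z": -10,"spin": 0,"fingers": 0.2},{"x": 0,"y": 0,"z": -70,"spin": 0,"fingers": 0.2},{"x": 0,"y": 0,"z": -120,"spin": 0,"fingers": 0.2}]'

```text
clock: 41.55
eef_pos: [0.4831, -0.3285, 0.2089]
tool_rot: [-0.002, 1.0, -0.001, 0.001]
ft_force: [0.5, -0.4, -1.1]
grip_width: 0.0341
grasp_force: 0.0
```

Call:
jog_arm --motion '[{"x": 150,"y": 0,"z": -40,"spin": 0,"fingers": 0.2},{"x": 150,"y": 0,"z": -40,"spin": 0,"fingers": 0.2},{"x": 150,"y": 0,"z": -40,"spin": 0,"fingers": 0.2},{"x": 150,"y": 0,"z": -40,"spin": 0,"fingers": 0.2}]'

```text
clock: 42.05
eef_pos: [0.3315, -0.3294, 0.2476]
tool_rot: [-0.001, 1.0, -0.001, 0.002]
ft_force: [0.3, -0.0, 0.3]
grip_width: 0.0338
grasp_force: 0.0
```

```bash
python3 -c "
from h import *
rel(485,-328,90)
c=shot('top','t10.png')
"
```

```text
tcp [ 331.5 -329.4  247.6] tool y at 90.1 shift [-153.5    1.1    0.5] spin 0.1185355884042707 j6 -0.78 F [ 0.3 -0.   0.3] w 0.0338 gf 0.0
```

View pics/t10.png

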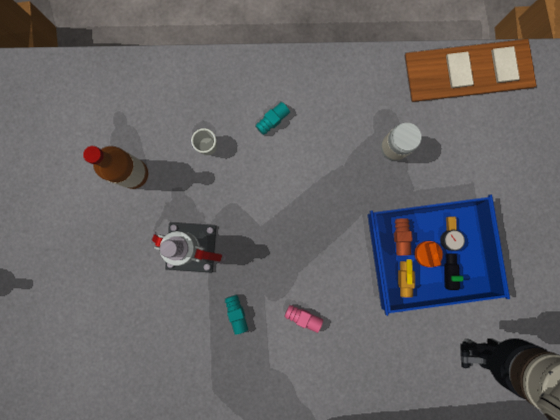

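All five fittings lie in the bin (around px 430,255), the coupling is upright on the standpipe (175,248) with both arms down, and the bottle, cup and can are unmoved. I'm handing it in.

```bash
python3 -c "
from workcell import bot
print(bot.job_done())"
```

```text
the job is handed in; nothing more can be done
None
```

The job is handed in: the coupling is fully home on the adaptor, both cam arms are down at their stops, all five fittings lie in the blue bin, and the bottle, cup and can are where they stood; `bot.job_done()` gave no verdict.

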